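# Press the T-handle onto the valve's tapered stem and set the pointer

## Task

The bench valve has lost its handle. Set the loose T-handle over the valve's tapered stem and press it straight down until it is fully home on the collar, held by friction alone; then turn the valve by the handle until the stem's pointer points squarely at the raised index block on the dial, and let go, leaving the handle home on the stem. Do not push on the valve or its pointer with the gripper, and leave the other things on the bench where they are.

Things in the scene. Friction and masses are not known exactly. Their poses are not given: they have to be found in the camera images.
- valve: Bench valve, fixed to the bench: dark foot plate 130 x 110 x 10 mm, aluminium body with a pipe stub to either side (+y and -y), and a round dial plate 128 mm across whose top is 52 mm above the bench. Origin: centre of the underside, under the stem's axis. z up; the index block lies towards its -x.
- index (a point): Middle of the inner upper edge of the index block, a dark block 16 x 14 x 10 mm on the dial (14 mm along the rim), 47 mm from the stem's axis towards the valve's -x and 62 mm above the bench. It is the only block on the dial.
- stem (a joint): Angle of the stem (rad): 0 when the pointer points at the index block, growing counter-clockwise seen from above; stops at -0.5 and 1.7. Starts between 0.6 and 1.3: turn it clockwise. A drag of 0.05 N m holds it where it is left. Only the friction of the taper joins handle and stem: pressed home the handle drives the stem; merely set on, it slips round.
- pointer_tip (a point): Tip of the steel pointer, a flat finger 7 mm wide and 6 mm high that sticks out from the collar, just above the dial; 45.5 mm from the stem's axis. It turns with the stem.
- stem_collar (a point): On the stem's axis, on the top face of its collar (steel disc 52 mm across), 61 mm above the bench; the tapered stem stands on it. Axes turn with the stem: z up, pointer along -x. Lowered over the stem, the handle's underside binds 4 to 6 mm above this face; a push of 12 to 17 N brings it home, within 1 mm of the face, where it stops hard. Pulled with less than 6 N it stays on.
- stem_top (a point): Centre of the tapered stem's flat top, 54 mm above the collar and 115 mm above the bench. The stem is steel, split lengthwise into five springy segments by narrow slots; 40 mm across at the collar, 32 mm across 50 mm above it, 30 mm at its bevelled top.
- handle: Loose T-handle, 150 g, 106 mm high, standing upright on its hub: dark hub 56 mm across, 62 mm high, tapered bore open at the bottom (about 40 mm across at the mouth, same taper as the stem, deep enough for it all); neck 24 mm across; on top a black cross bar 140 x 24 x 28 mm. Origin: centre of the hub's underside, on the bore's axis. z up, bar along x. It may sit at any angle about the stem.
- handle_bar (a point): Centre of the handle's cross bar, 92 mm above the handle's origin; grip the bar here, across its 24 mm (the hub's top lies 28 mm below).
- tape_roll: Black roll of tape, 67 mm across, 19 mm high, a bystander. Origin: centre of its underside.
- contactor: Contactor, a grey and black block 78 x 45 x 78 mm standing on the bench, a bystander. Origin: centre of its underside.
- pc_mouse: Black computer mouse, 108 x 62 x 38 mm, a bystander. Origin: centre of its underside.
There are look-alikes about, which are no part of the job. There is more than one size of the handle; the one meant has the size given above.

How it is judged:
On the way, in this order (a step that is already met when the one before it is completed fails the run):
1. the handle is pressed home on the tapered stem (z of handle in the frame of stem_collar below 0.002 m and horizontal distance between handle and stem_collar below 0.003 m and angle between handle's own z axis and vertical below 0.06 rad), for 0.2 s.
2. the stem is turned by the handle until its pointer points at the index block (value of joint stem between -0.1 and 0.1 rad and z of handle in the frame of stem_collar below 0.002 m), for 0.2 s.
At the end, for the whole second after the job is handed in: The handle is home on the stem: its underside less than 2 mm above the collar, centred within 3 mm and upright within 0.06 rad, at rest; and the pointer points at the index block within 0.1 rad, so that its tip lies in front of the block (all of step 2 and horizontal distance between handle and stem_collar below 0.003 m and angle between handle's own z axis and vertical below 0.06 rad and linear speed of handle below 0.01 m/s); the robot touches nothing.
It fails at once if the gripper pushes on the valve, its stem or its pointer (contact force between the fingers and valve above 3 N).
It fails at once if a bystander is moved by more than 30 mm (distance of any of tape_roll, contactor, pc_mouse from where it was at the start of the episode above 0.03 m).
It also fails if it takes over 51 s, if anything falls off the work surface, if the arm or the gripper's body presses on something with over 40 N, if the wrist force passes 120 N, or if a joint passes its speed limit or range.

## Robot

A 7-joint arm with a two-finger parallel gripper is mounted at the origin on a cart in front of the work surface, level with it; the furniture and walls round the work are solid. World frame = base frame: x ahead of the robot, y to its left, z up, the work surface at z = 0. Lengths are in m, angles in rad, forces in N, time in s.
With the tool pointing down it reaches from about 0.425 to 0.925 m from the base axis. Payload 6.8 kg.
Tool frame: the origin (TCP) lies midway between the tips of the shut fingers; the grasp point (between the pads) lies 19 mm behind it (r.grip_point_offset is the distance from the TCP to the grasp point, in m); z points along the fingers, y is the direction in which the jaws open and shut (so a half turn about z gives the same grasp; the last joint's range is limited). The gripper opens to 85 mm and grips with 20 to 120 N. Pads are 22 mm wide; open, the fingers measure 114 mm over their backs; the gripper's body (76 mm by 85 mm) begins 54 mm behind the grasp point. The pads swing forward as they close: fully open they stand 13 mm farther back than shut.
Start: joints at [1.083, 0.477, 0.022, 1.555, -0.011, 1.109, -0.083], TCP at [0.25, -0.627, 0.231] pointing down, gripper open.
Joint ranges: [-2.96, 2.96], [-0.34, 2.1], [-1.41, 1.46], [0.24, 2.44], [-1.37, 4.51], [0.17, 1.92], [-2.96, 2.96]. Speed limits (rad/s): [2.39, 2.39, 3.14, 3.14, 3.14, 3.14, 3.14].

## Interface

Orientations are given as a rotation vector (axis times angle).
In Python, from bench import r, grab_frame, camera_params gives the robot as it stands.
- The arm moves only by the tool carry_out, never from a script. Its argument "motion" is text: rows parted by semicolons, each of 5 numbers parted by spaces: the closure, from 0 (fully open) to 1 (shut), then the shift along the tool's x, y, z in mm, then the turn about the tool's z in rad. In form: fingers dx dy dz twist; .... A call has exactly 8 rows; each row shifts and turns the commanded pose from where the row before left it, along the tool's axes as they then stand; what a row does not reach is not made up. A row lasts 1/8 s, in which the tool goes at most 62.5 mm and 10.7 degrees, less where a joint would pass 70% of its speed; a pose out of reach is approached as far as the arm can. A call with a gripper value outside its range is refused whole. The fingers move at their own pace and stop on an object; "newtons" is the grip in N (left out, the last holds). Time passes only in rows, so rows that do not move let the fingers close, or fill a call up. It gives the time, the measured TCP pose, the force and the opening at its end, in the units of the state.
- r.get_obs(): the state, without advancing time (a new reading comes with each control period).
- grab_frame(name): name is "side" or "top"; returns the picture (400x640x3 uint8, red, green, blue); there is no depth.
- camera_params(name): a dict with "fx", "fy", "cx", "cy" (pixels), "k1" (the pictures are not rectified: a ray, as slopes to the right and down, at radius r is drawn at 1 + k1 r^2 times it, then the intrinsics apply), "eye" and "attitude" of the camera in the world. Camera axes: x right, y down, z forward; pixel columns grow to the right and rows downward; lengths in m; the calibration is good to about 2 mm. A picture is of the moment at which its call begins. camera_params takes no time and is no camera call.
- r.hand_in(): hands the job in, once; it reports no verdict.
The state is a dict: "clock": time; "joints": joint angles; "qvel": joint speeds; "tau": joint torques, N m; "tcp_pos": TCP position; "orientation": TCP orientation; "contact_force": force on the tool from outside, world axes, zero at the start; "moment": the same for the moment, N m; "grip_width": finger opening in m.
Only numpy, scipy, OpenCV 4.12 (cv2) and the standard library are available. Lean on these libraries where they do the work, as an engineer would, in place of code of your own. Each camera call takes 0.05 s, during which the arm holds its last target.

## Working session

There is one attempt and no reset: what is moved stays moved. The work goes in short steps, Python scripts to look and compute and a tool call to move; the robot and the scene stay as the last step left them, time stands still between calls to the robot, and variables do not carry over. Pictures are saved under pics/ and viewed, and the job is handed in when it is done.

Besides the shell and the picture viewer there is one more tool, called as name(argument=value, ...) on one line, values as JSON. carry_out: Moves the arm, as the interface text tells. Its arguments: {"type":"object","properties":{"motion":{"type":"string"},"newtons":{"type":"number"}},"required":["motion"]}

```bash
ls; mkdir -p pics; python3 - <<'E'
from bench import r, grab_frame, camera_params
import cv2
for n in("side","top"):
    f=grab_frame(n); cv2.imwrite(f"pics/{n}0.png",f[:,:,::-1]); print(n,camera_params(n))
print(r.get_obs(), r.grip_point_offset)
E
```

```text
pics
side {'fx': 444.57939803073816, 'fy': 444.57939803073816, 'cx': 322.15337573301474, 'cy': 197.69478884912922, 'k1': -0.06942658468629304, 'eye': array([ 0.11938586, -1.44550097,  0.8544441 ]), 'attitude': array([-2.11590966,  0.35210934, -0.20181995])}
top {'fx': 468.1723749588109, 'fy': 468.1723749588109, 'cx': 313.56080599299247, 'cy': 198.99632008178145, 'k1': 0.006845621879622522, 'eye': array([ 0.37023341, -0.33903323,  1.23560112]), 'attitude': array([-2.16370118,  2.15408812, -0.16345638])}
{'clock': 0.1, 'joints': array([ 1.08288088,  0.47773147,  0.02236254,  1.5563306 , -0.01148608,
        1.10930013, -0.08310675]), 'qvel': array([ 1.22849975e-03,  7.69457187e-05, -6.58155390e-04, -1.11099534e-04,
        4.72568729e-04,  2.23604829e-04,  1.18097035e-04]), 'tau': array([ 3.55547956e-03, -5.97758853e+01,  1.61294281e+00, -2.81954759e+01,
        1.26905070e-02,  5.05031276e-03,  3.21856044e-05]), 'tcp_pos': array([ 0.25003689, -0.62641862,  0.2304232 ]), 'orientation': array([-3.08356075e+00, -5.92738103e-01,  7.01990020e-04]), 'contact_force': array([-0.48970852, -0.08541   , -0.18285672]), 'moment': array([-0.01645923, -0.01315908,  0.03846497]), 'grip_width': 0.08560781677212977} 0.0187
```

View pics/side0.png

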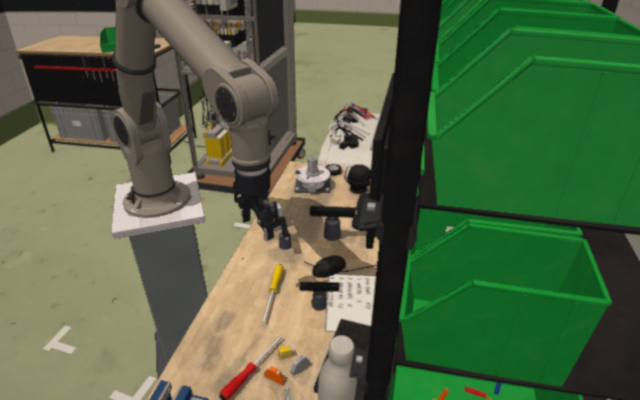

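View pics/top0.png

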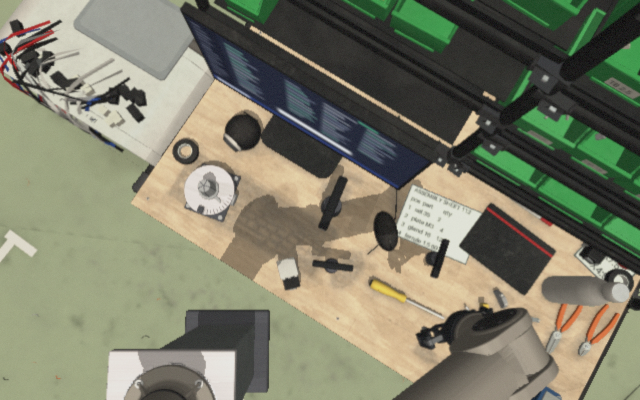

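```bash
cat > h.py <<'E'
from bench import r, grab_frame, camera_params
import cv2, numpy as np
from scipy.spatial.transform import Rotation as R
from scipy.optimize import least_squares
P={n:camera_params(n) for n in("side","top")}
def ray(n,u,v):
    p=P[n]; d=np.array([(u-p['cx'])/p['fx'],(v-p['cy'])/p['fy']]); s=d.copy()
    for _ in range(20): s=d/(1+p['k1']*(s@s))
    return p['eye'],R.from_rotvec(p['attitude']).apply([*s,1])
def atz(n,u,v,z):
    e,d=ray(n,u,v); return e+d*(z-e[2])/d[2]
def proj(n,X):
    p=P[n]; c=R.from_rotvec(p['attitude']).inv().apply(np.atleast_2d(X)-p['eye'])
    s=c[:,:2]/c[:,2:]; s=s*(1+p['k1']*(s**2).sum(1,keepdims=True))
    return s*p['fx']+[p['cx'],p['cy']]
def crop(f,x0,y0,x1,y1,k,name):
    c=cv2.resize(f[y0:y1,x0:x1],None,fx=k,fy=k,interpolation=cv2.INTER_CUBIC)
    cv2.imwrite(name,c[:,:,::-1] if c.ndim==3 else c)
E
python3 - <<'E'
from h import *
t=cv2.imread('pics/top0.png')[:,:,::-1]; s=cv2.imread('pics/side0.png')[:,:,::-1]
crop(t,270,160,470,300,4,'pics/t1.png')
crop(t,160,120,260,230,5,'pics/t2.png')
crop(s,230,140,390,320,3.3,'pics/s1.png') if 0 else cv2.imwrite('pics/s1.png',cv2.resize(s[145:320,230:390],None,fx=3.4,fy=3.4,interpolation=cv2.INTER_CUBIC)[:,:,::-1])
print(proj('top',[0.25,-0.627,.231]),proj('side',[0.25,-0.627,.231]))
for n,u,v in(('top',333,203),('top',333,266),('top',439,258)): print(atz(n,u,v,.092))
print(atz('top',209,187,.115))
E
```

```text
[[442.7076728  320.94293176]] [[257.83506934 235.10536032]]
[ 0.51601525 -0.4051766   0.092     ]
[ 0.36234903 -0.40482442  0.092     ]
[ 0.38252422 -0.6629637   0.092     ]
[ 0.55040361 -0.10427284  0.115     ]
```

View pics/t1.png

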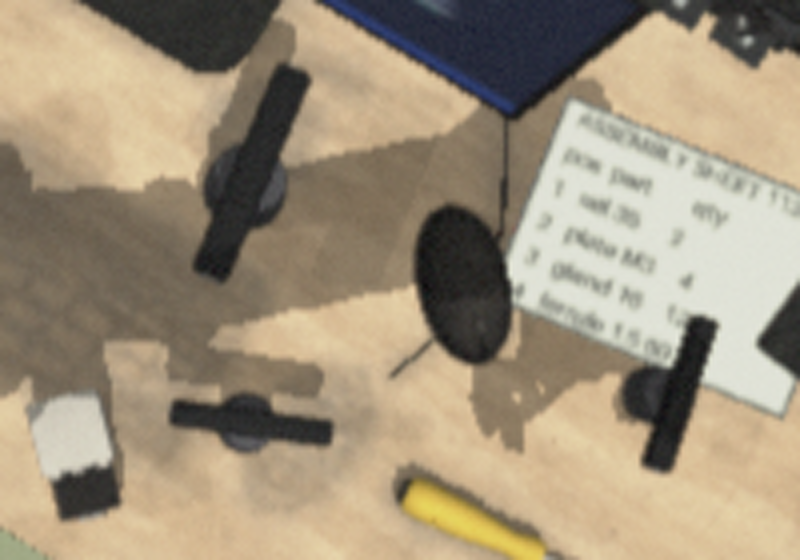

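View pics/t2.png

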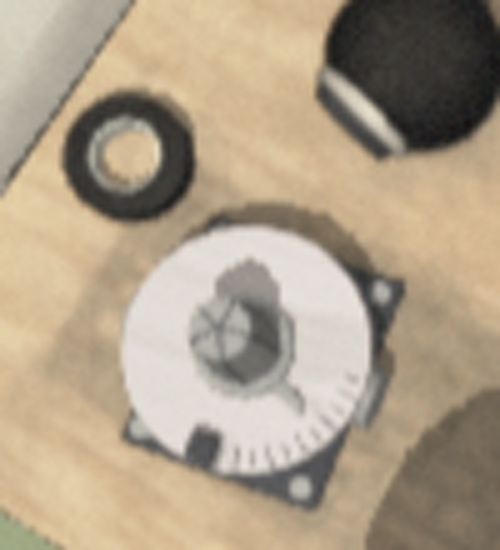

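View pics/s1.png

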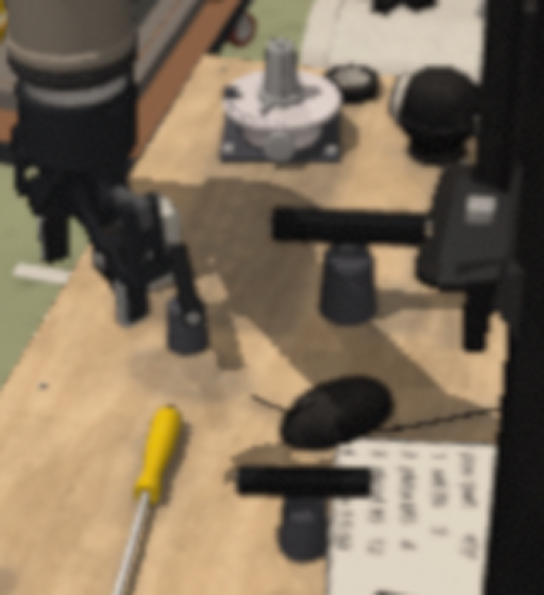

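```bash
python3 - <<'E'
from h import *
t=cv2.imread('pics/top0.png')[:,:,::-1]; s=cv2.imread('pics/side0.png')[:,:,::-1]
for nm,a,b in(('A',(295,68),(212,275)),('B',(172,413),(330,433)),('C',(703,322),(657,467))):
    p,q=[atz('top',270+x/4,160+y/4,.106 if nm=='A' else .08) for x,y in(a,b)]
    print(nm,np.linalg.norm(p-q),(p+q)/2)
# bright disc
roi=t[120:230,160:260].astype(int); hsv=cv2.cvtColor(t,cv2.COLOR_RGB2HSV)[120:230,160:260]
m=((hsv[:,:,1]<50)&(hsv[:,:,2]>170)).astype(np.uint8); 
m=cv2.morphologyEx(m,cv2.MORPH_OPEN,np.ones((3,3)))
n,l,st,c=cv2.connectedComponentsWithStats(m); k=l[75,35+0]; 
print(n,st[:,4],k)
k=1+np.argmax(st[1:,4]); mm=(l==k).astype(np.uint8)
cs,_=cv2.findContours(mm,cv2.RETR_EXTERNAL,cv2.CHAIN_APPROX_NONE)
pts=cv2.convexHull(max(cs,key=len))[:,0]+[160,120]
W=np.array([atz('top',*p,.052)[:2] for p in pts])
f=least_squares(lambda v:np.hypot(*(W-v[:2]).T)-v[2],[.5,-.1,.064],loss='soft_l1',f_scale=.001)
print('dial',f.x, np.abs(f.fun).max())
for n,x0 in(('side',0),): print(proj('side',[[*f.x[:2],.115],[*f.x[:2],.061]]),proj('top',[[*f.x[:2],.115],[*f.x[:2],.061]]))
crop(s,285,140,340,200,9,'pics/s2.png')
crop(t,175,155,245,225,8,'pics/t3.png')
crop(s,300,195,385,245,8,'pics/s3.png')
crop(t,310,165,365,240,8,'pics/t4.png')
E
```

```text
A 0.13705141808506083 [ 0.51504302 -0.40547993  0.106     ]
B 0.09734881473438986 [ 0.36287164 -0.40490084  0.08      ]
C 0.09389307314151167 [ 0.38137981 -0.66886024  0.08      ]
5 [9015  424   34 1518    9] 3
dial [ 0.55460034 -0.08993124  0.06371982] 0.004425403875302492
[[311.90248821 158.28679719]
 [311.98902084 171.4201587 ]] [[203.09557642 185.24852384]
 [207.7385341  188.74377434]]
```

View pics/s2.png

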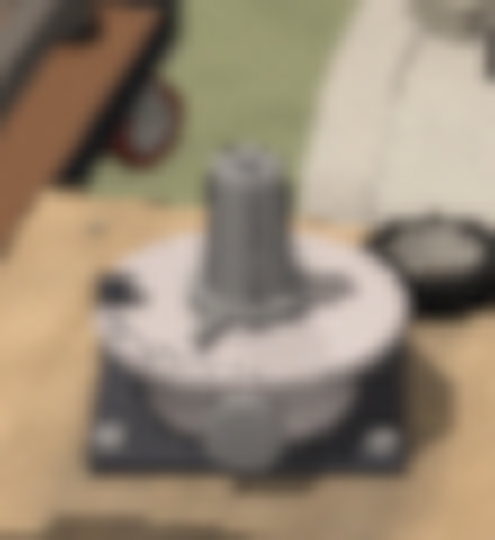

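View pics/t3.png

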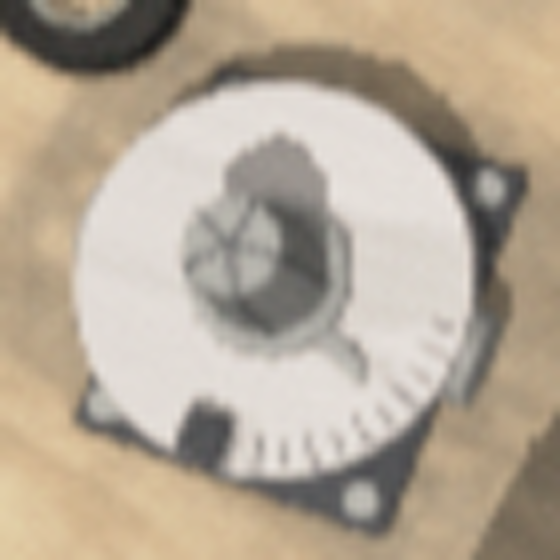

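View pics/s3.png

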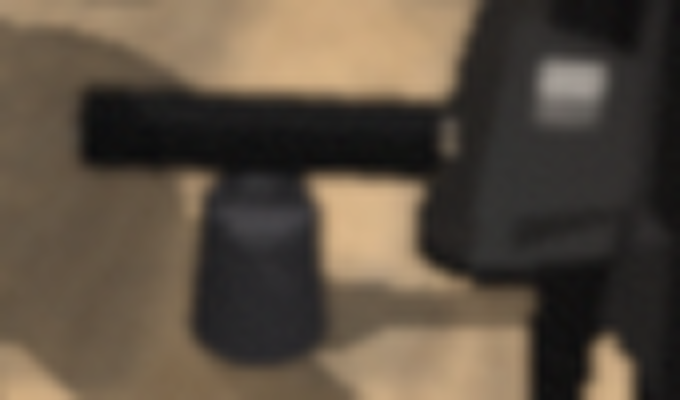

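View pics/t4.png

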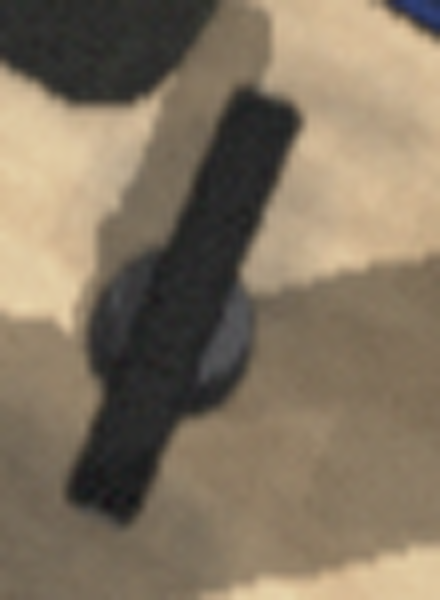

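```bash
cat >> h.py <<'E'
from scipy.optimize import minimize
def barpts(x,y,a,z0=0):
    L=np.array([[sx*.07,sy*.012,z] for sx in(-1,1) for sy in(-1,1) for z in(.078,.106)])
    return R.from_euler('z',a).apply(L)+[x,y,z0]
def hubpts(x,y,z0=0):
    a=np.linspace(0,2*np.pi,60); return np.array([[x+.028*np.cos(b),y+.028*np.sin(b),z0+z] for b in a for z in(0,.04)])
def hull(n,X,box,k=8):
    u=proj(n,X); x0,y0,x1,y1=box; m=np.zeros(((y1-y0)*k,(x1-x0)*k),np.uint8)
    q=cv2.convexHull(((u-[x0-.5,y0-.5])*k-.5).astype(np.float32)).round().astype(int)
    cv2.fillConvexPoly(m,q,1); return m,q
def fitbar(f,box,x0,z0=0,thr=40,name=None,k=8,n='top'):
    a,b,c,d=box; V=cv2.resize(f[b:d,a:c].max(2),None,fx=k,fy=k,interpolation=cv2.INTER_CUBIC)
    M=(V<thr).astype(np.uint8)
    def cost(v):
        m,_=hull(n,barpts(v[0],v[1],v[2],z0),box,k); return 1-(m&M).sum()/max(1,(m|M).sum())
    o=minimize(cost,x0,method='Nelder-Mead',options=dict(initial_simplex=np.array([x0]*4)+np.vstack([np.zeros(3),np.diag([.006,.006,.06])]),xatol=1e-5,fatol=1e-5))
    if name:
        im=cv2.resize(f[b:d,a:c],None,fx=k,fy=k,interpolation=cv2.INTER_CUBIC)[:,:,::-1].copy()
        cv2.polylines(im,[hull(n,barpts(*o.x,z0),box,k)[1]],True,(0,0,255)); cv2.polylines(im,[hull(n,hubpts(*o.x[:2],z0),box,k)[1]],True,(0,255,0)); cv2.imwrite(name,im)
    return o.x,o.fun
E
python3 - <<'E'
from h import *
t=cv2.imread('pics/top0.png')[:,:,::-1]; s=cv2.imread('pics/side0.png')[:,:,::-1]
bx=(310,174,365,240)
print(t[174:240,310:365].max(2)[20:50:3,10:40:3])
x,c=fitbar(t,bx,[.515,-.405,1.2-np.pi/2-.0],thr=45,name='pics/f1.png'); print(x,c)
b2=(300,195,385,245); im=cv2.resize(s[195:245,300:385],None,fx=8,fy=8,interpolation=cv2.INTER_CUBIC)[:,:,::-1].copy()
cv2.polylines(im,[hull('side',barpts(*x),b2)[1]],True,(0,0,255)); cv2.polylines(im,[hull('side',hubpts(*x[:2]),b2)[1]],True,(0,255,0)); cv2.imwrite('pics/f2.png',im)
# valve
e1,d1=ray('top',203.7,185.6);e2,d2=ray('side',311.8,157.3)
A=np.c_[d1,-d2]; q=np.linalg.lstsq(A,e2-e1,rcond=None)[0]; print('stemtop tri',e1+d1*q[0],e2+d2*q[1]); print(atz('top',203.7,185.6,.115),atz('side',311.8,157.3,.115))
e1,d1=ray('top',400,187);e2,d2=ray('side',353,227)
A=np.c_[d1,-d2]; q=np.linalg.lstsq(A,e2-e1,rcond=None)[0]; print('mon',e1+d1*q[0],e2+d2*q[1])
C=np.array([.5546,-.0899])
g=lambda a,b:(175+(a+.5)/8-.5,155+(b+.5)/8-.5)
for nm,p,z in(('idx in',(210,405),.062),('tip',(360,378),.058)):
    w=atz('top',*g(*p),z)[:2]-C; print(nm,w,np.hypot(*w),np.arctan2(w[1],w[0]))
E
```

```text
[[200 118 121 119  40  40  40  80 183 186]
 [197 118  86  51  42  40  41 164 177 191]
 [182  89  59  37  45  43  40 159 165 153]
 [145  57  59  38  44  44  73  87 115 115]
 [121  45  39  41  44  39  86  88 126 121]
 [126  41  39  44  41  63  81  96 128 125]
 [141  45  46  45  43  68  47 129 132 130]
 [149  48  42  46  35  43 106 131 140 135]
 [134  43  43  44 118 144 144 140 143 149]
 [ 64  44  41  46 141 141 136 138 142 146]]
[ 0.51809888 -0.4035561  -0.37578852] 0.2828697850821744
stemtop tri [ 0.55284445 -0.09263539  0.12052607] [ 0.55332976 -0.09276329  0.12057729]
[ 0.55374943 -0.0914143   0.115     ] [ 0.55662768 -0.08248267  0.115     ]
mon [ 0.5482383  -0.56078598  0.14528172] [ 0.52161435 -0.55345936  0.139445  ]
idx in [-0.04210718  0.01568942] 0.04493520055220107 2.7849217993897177
tip [-0.0327797  -0.03027849] 0.04462393374607108 -2.395838902492142
```

View pics/f1.png

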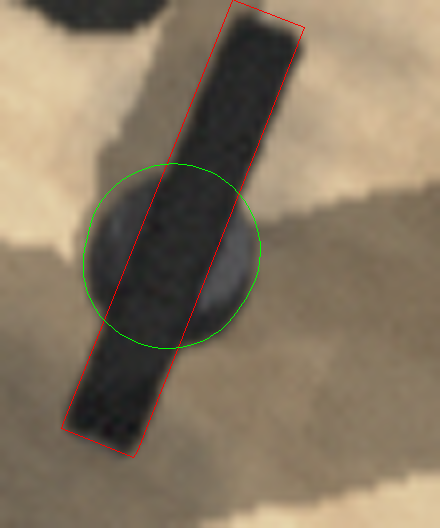

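View pics/f2.png

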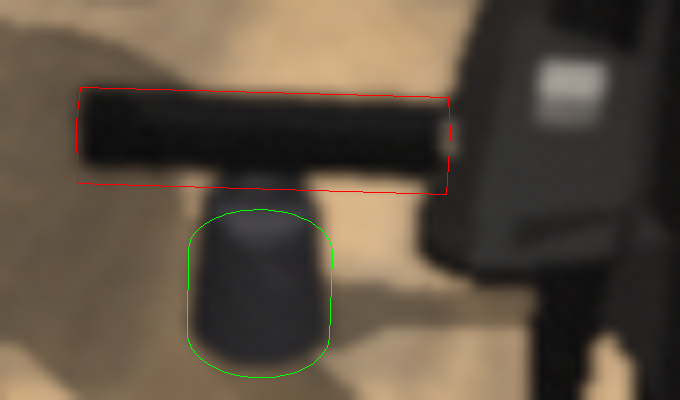

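```bash
cat >> h.py <<'E'
def parts(x,y,a,s=1,z0=0):
    th=np.linspace(0,2*np.pi,48)
    cyl=lambda rr,za,zb:np.array([[rr*np.cos(b),rr*np.sin(b),z] for b in th for z in(za,zb)])
    bar=barpts(0,0,0)
    return [R.from_euler('z',a).apply(s*q)+[x,y,z0] for q in(bar,cyl(.028,0,.05),cyl(.012,.06,.08))]
def fitsil(views,x0,thr=88,z0=0,free=4,name=None,k=6):
    Ms=[]
    for n,f,box in views:
        a,b,c,d=box; V=cv2.resize(f[b:d,a:c].max(2),None,fx=k,fy=k,interpolation=cv2.INTER_LINEAR)
        Ms.append((V<thr).astype(np.uint8))
    def sil(v,n,box):
        m=0
        for q in parts(*v[:4],z0): m=m|hull(n,q,box,k)[0]
        return m
    def cost(v):
        v=np.r_[v,x0[len(v):]]; c=0
        for (n,f,box),M in zip(views,Ms):
            m=sil(v,n,box); c+=1-(m&M).sum()/max(1,(m|M).sum())
        return c/len(views)
    x=np.array(x0,float)[:free]
    for st in(1,.3):
        o=minimize(cost,x,method='Nelder-Mead',options=dict(initial_simplex=np.array([x]*(free+1))+np.vstack([np.zeros(free),np.diag([.006*st,.006*st,.06*st,.06*st][:free])]),xatol=1e-5,fatol=1e-5)); x=o.x
    x=np.r_[x,x0[free:]]
    if name:
      for (n,f,box),M in zip(views,Ms):
        a,b,c,d=box; im=cv2.resize(f[b:d,a:c],None,fx=k,fy=k,interpolation=cv2.INTER_CUBIC)[:,:,::-1].copy()
        cs,_=cv2.findContours(sil(x,n,box),cv2.RETR_EXTERNAL,cv2.CHAIN_APPROX_NONE); cv2.drawContours(im,cs,-1,(0,0,255),1)
        cs,_=cv2.findContours(M,cv2.RETR_EXTERNAL,cv2.CHAIN_APPROX_NONE); cv2.drawContours(im,cs,-1,(0,255,0),1)
        cv2.imwrite(f'pics/{name}_{n}.png',im)
    return x,o.fun
E
python3 - <<'E'
from h import *
t=cv2.imread('pics/top0.png')[:,:,::-1]; s=cv2.imread('pics/side0.png')[:,:,::-1]
T=t.copy(); T[160:178,300:338]=200   # blank pad/keyboard
vt=('top',T,(310,170,365,240)); S=s.copy(); S[:, 356:]=200; vs=('side',S,(300,195,360,245))
print(fitsil([vt],[.516,-.405,-.376,1],free=4,name='g'))
print(fitsil([vt],[.516,-.405,-.376,1],free=3))
print(fitsil([vs],[.516,-.405,-.376,1],free=4,name='g'))
print(fitsil([vt,vs],[.516,-.405,-.376,1],free=4))
T=t.copy(); vt=('top',T,(305,248,362,282))
print('B',fitsil([vt],[.363,-.405,-1.7,.7],free=4))
E
```

```text
(array([ 0.51573252, -0.40313464, -0.38772979,  0.96681604]), np.float64(0.058441558441558406))
(array([ 0.51538269, -0.40277741, -0.38738794,  1.        ]), np.float64(0.09366271266369208))
(array([ 0.51988783, -0.39978483, -0.46442097,  0.97441481]), np.float64(0.14945769441008083))
(array([ 0.5166614 , -0.4033717 , -0.38874859,  0.98023694]), np.float64(0.12688318552403954))
B (array([ 0.3643019 , -0.40299475, -1.69522583,  0.6415246 ]), np.float64(0.133983357148861))
```

View pics/g_top.png

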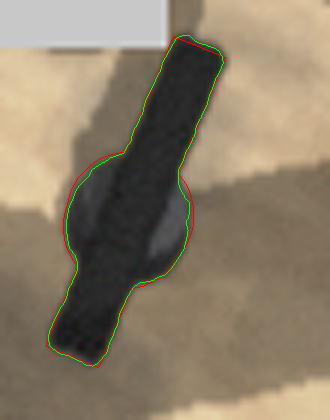

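View pics/g_side.png

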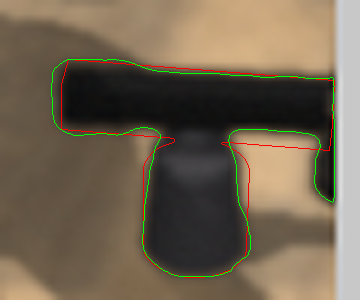

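```bash
cat >> h.py <<'E'
def tool():
    o=r.get_obs(); m=R.from_rotvec(o['orientation']).as_matrix(); return o['tcp_pos'],m,np.arctan2(m[1,0],m[0,0]),o
def rel(target,yaw=None):
    p,m,psi,o=tool(); d=m.T@(np.array(target)-p)*1000
    print('tcp',p.round(4),'psi',round(psi,3),'tilt',round(np.degrees(np.arccos(-m[2,2])),2),'F',o['contact_force'].round(1),'w',round(o['grip_width'],4),'t',round(o['clock'],2),'q',o['joints'].round(2))
    print('shift tool mm',d.round(1), 'twist', None if yaw is None else round((psi-yaw+np.pi)%(2*np.pi)-np.pi,3))
E
python3 - <<'E'
from h import *
print(atz('top',180,10,.14))
rel([.40,-.403,.22],-.388)
p,m,psi,o=tool(); a=-.388
print('after twist: to (.40,-.403)', [(np.array([.4,-.403])-p[:2])@np.array([np.cos(b),np.sin(b)])*1000 for b in(a,a-np.pi/2)], 'then to .5155', [(np.array([.1155,0]))@np.array([np.cos(b),np.sin(b)])*1000 for b in(a,a-np.pi/2)])
E
```

```text
[ 0.99078834 -0.02330688  0.14      ]
tcp [ 0.25   -0.6264  0.2304] psi 0.38 tilt 0.09 F [-0.5 -0.1 -0.2] w 0.0856 t 0.1 q [ 1.08  0.48  0.02  1.56 -0.01  1.11 -0.08]
shift tool mm [ 222.1 -151.9   10.6] twist 0.768
after twist: to (.40,-.403) [np.float64(54.288269956307914), np.float64(-263.54809340525605)] then to .5155 [np.float64(106.9146062249425), np.float64(-43.698020272839436)]
```

Candidates for the handle in the top picture are A (333,203), with a bar of about 140 mm, B (333,266), about 95 mm, and C (439,258), about 95 mm. I choose A: in the close crop the silhouette fit gives a scale of 0.97 of the stated size. First I turn the tool above the clear area.

carry_out(motion="0 0 0 0 0.154; 0 0 0 0 0.154; 0 0 0 0 0.154; 0 0 0 0 0.154; 0 0 0 0 0.152; 0 10 -44 0 0; 0 10 -44 0 0; 0 10 -44 0 0", newtons=80)

```text
clock: 1.1
tcp_pos: [0.3286, -0.5146, 0.2308]
orientation: [-3.082, 0.606, 0.001]
contact_force: [-0.2, -0.0, 0.3]
grip_width: 0.0854
```

carry_out(motion="0 10 -44 0 0; 0 8 -44 0 0; 0 6 -43 0 0; 0 30 -12 0 0; 0 30 -12 0 0; 0 30 -12 0 0; 0 17 -8 0 0; 0 0 0 0 0")

```text
clock: 2.1
tcp_pos: [0.5162, -0.4029, 0.2307]
orientation: [-3.083, 0.603, 0.001]
contact_force: [-1.2, -0.2, 0.2]
grip_width: 0.0855
```

```bash
python3 - <<'E'
from h import *
f=grab_frame('top'); cv2.imwrite('pics/top1.png',f[:,:,::-1])
rel([.5155,-.403,.073],-.388)
E
```

```text
tcp [ 0.5149 -0.4036  0.2308] psi -0.388 tilt 0.08 F [-0.3  0.2 -0.3] w 0.0856 t 2.15 q [ 0.51  0.44  0.09  1.61 -0.04  1.09 -1.35]
shift tool mm [  0.6  -0.9 157.8] twist -0.0
```

View pics/top1.png

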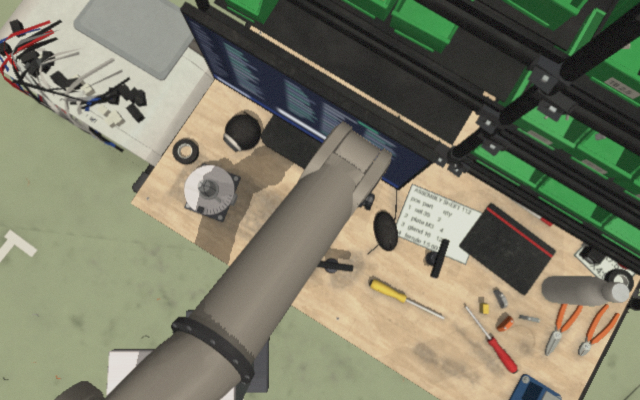

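carry_out(motion="0 1 -1 25 0; 0 0 0 25 0; 0 0 0 25 0; 0 0 0 25 0; 0 0 0 20 0; 0 0 0 18 0; 0 0 0 16 0; 0 0 0 0 0")

```text
clock: 3.15
tcp_pos: [0.516, -0.4027, 0.076]
orientation: [-3.082, 0.606, 0.003]
contact_force: [-0.1, 0.3, 0.3]
grip_width: 0.0855
```

```bash
python3 - <<'E'
from h import *
f=grab_frame('side'); crop(f,230,130,390,250,5,'pics/s5.png')
rel([.5155,-.403,.075],-.388)
E
```

```text
tcp [ 0.5166 -0.4031  0.077 ] psi -0.388 tilt 0.04 F [-0.1 -0.1 -0.4] w 0.0854 t 3.2 q [ 0.52  0.61  0.07  1.73 -0.05  0.81 -1.35]
shift tool mm [-1.1  0.3  2. ] twist -0.0
```

View pics/s5.png

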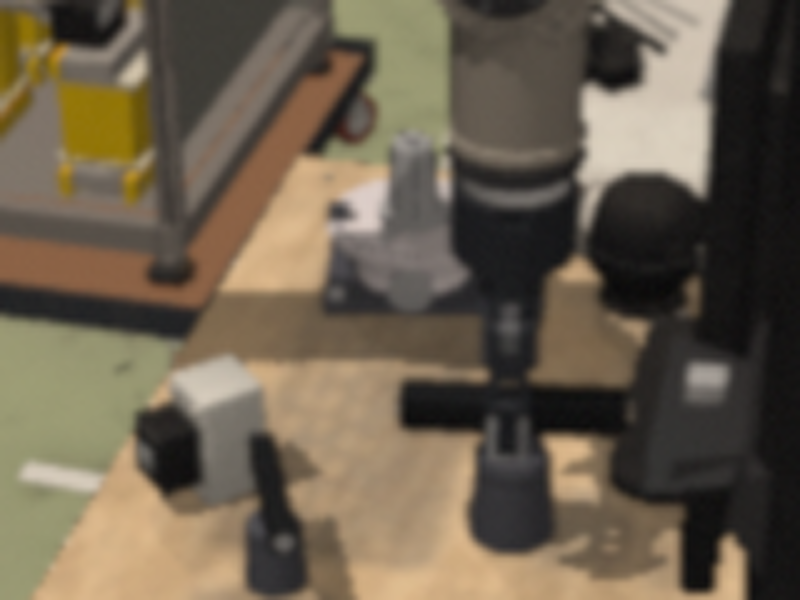

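The side picture shows the near finger at (510,430) in front of the bar, over the hub's centre (512,500), so I close.

carry_out(motion="0.3 0 0 0 0; 0.6 0 0 0 0; 1 0 0 0 0; 1 0 0 0 0; 1 0 0 0 0; 1 0 0 0 0; 1 0 0 0 0; 1 0 0 0 0", newtons=90)

```text
clock: 4.2
tcp_pos: [0.5173, -0.4034, 0.0779]
orientation: [3.082, -0.606, 0.002]
contact_force: [-0.5, 1.1, 6.0]
grip_width: 0.0226
```

carry_out(motion="1 0 0 -15 0; 1 0 0 -25 0; 1 0 0 -30 0; 1 0 0 -30 0; 1 0 0 -30 0; 1 0 0 -20 0; 1 0 0 0 0; 1 0 0 0 0")

```text
clock: 5.2
tcp_pos: [0.5161, -0.4027, 0.2263]
orientation: [-3.082, 0.606, 0.003]
contact_force: [-0.2, 0.8, -1.0]
grip_width: 0.0227
```

```bash
python3 - <<'E'
from h import *
f=grab_frame('side'); crop(f,230,100,390,220,5,'pics/s6.png')
rel([.554,-.091,.23],None); p,m,psi,o=tool()
for a in(psi,psi-np.pi/2): print((np.array([.554,-.091])-p[:2])@np.array([np.cos(a),np.sin(a)]))
E
```

```text
tcp [ 0.516  -0.4026  0.2259] psi -0.388 tilt 0.14 F [ 0.2  1.  -1.8] w 0.0225 t 5.25 q [ 0.5   0.45  0.09  1.62 -0.04  1.08 -1.36]
shift tool mm [ -82.8 -302.8   -3.7] twist None
-0.08278845239167974
-0.3027830491800914
```

View pics/s6.png

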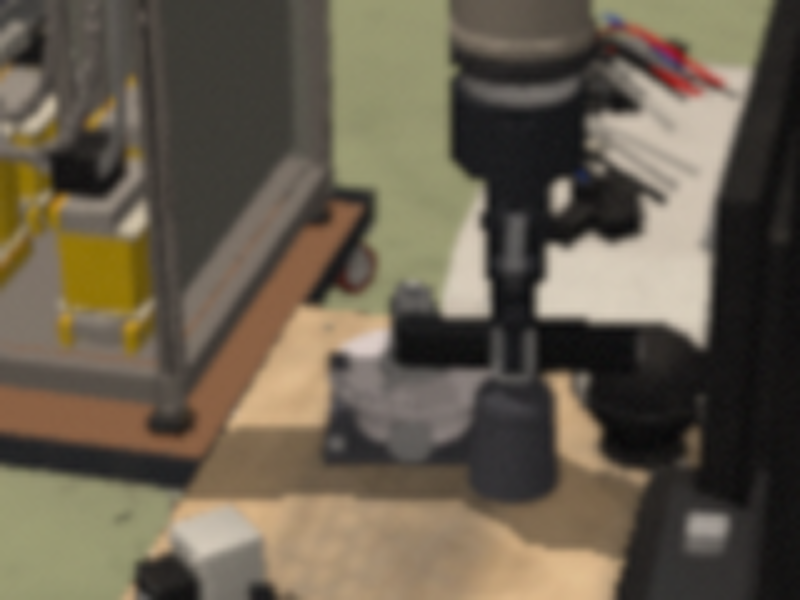

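carry_out(motion="1 -6 -22 0 0; 1 -11 -40 0 0; 1 -11 -40 0 0; 1 -11 -40 0 0; 1 -11 -40 0 0; 1 -11 -40 0 0; 1 -11 -40 0 0; 1 -11 -41 0 0")

```text
clock: 6.25
tcp_pos: [0.5539, -0.0882, 0.2267]
orientation: [-3.083, 0.604, 0.002]
contact_force: [0.0, 0.2, -1.5]
grip_width: 0.0226
```

carry_out(motion="1 0 0 0 -0.1; 1 0 0 0 -0.15; 1 0 0 0 -0.15; 1 0 0 0 -0.15; 1 0 0 0 -0.15; 1 0 0 0 -0.15; 1 0 0 0 -0.15; 1 0 0 0 0")

```text
clock: 7.25
tcp_pos: [0.5539, -0.0899, 0.2267]
orientation: [-2.995, -0.946, 0.002]
contact_force: [-1.1, -0.3, -1.3]
grip_width: 0.0227
```

```bash
python3 - <<'E'
from h import *
f=grab_frame('side'); crop(f,270,80,370,200,5,'pics/s7.png')
cv2.imwrite('pics/side7.png',f[:,:,::-1])
g=grab_frame('top'); crop(g,140,110,280,230,5,'pics/t7.png'); cv2.imwrite('pics/top7.png',g[:,:,::-1])
rel([.554,-.091,.23],None)
E
```

```text
tcp [ 0.5542 -0.0904  0.227 ] psi 0.61 tilt 0.05 F [ 0.1  0.  -1. ] w 0.0228 t 7.35 q [ 0.22  0.31 -0.2   1.82  0.07  1.02 -0.98]
shift tool mm [-0.5  0.4 -3. ] twist None
```

View pics/s7.png

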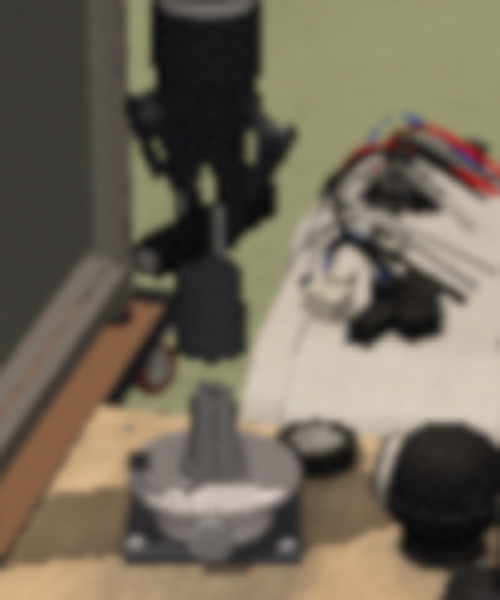

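View pics/t7.png

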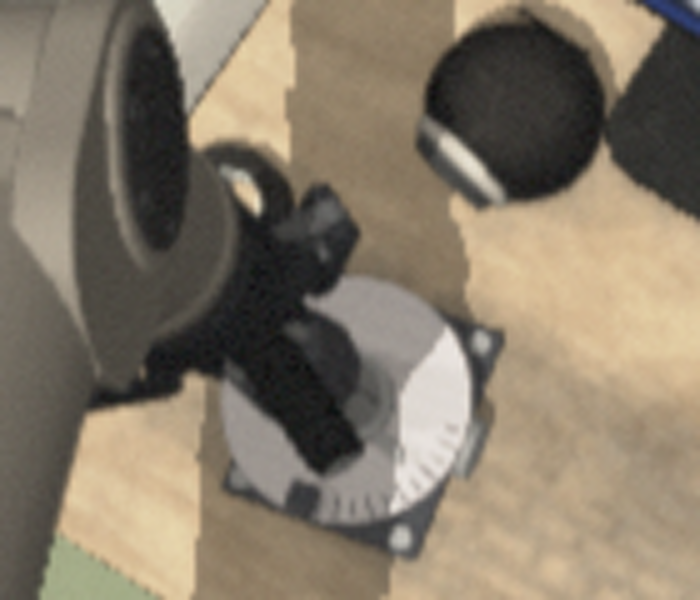

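```bash
python3 - <<'E'
from h import *
for n,box,k in(('side',(285,115,335,185),8),('top',(180,150,250,220),8)):
    f=cv2.imread(f'pics/{n}7.png')[:,:,::-1]; a,b,c,d=box
    im=cv2.resize(f[b:d,a:c],None,fx=k,fy=k,interpolation=cv2.INTER_CUBIC)[:,:,::-1].copy()
    im=cv2.convertScaleAbs(im,alpha=1.6)
    for q in parts(.5542,-.0905,.61,1,.150): cv2.polylines(im,[hull(n,q,box,k)[1]],True,(0,0,255))
    th=np.linspace(0,6.283,40)
    for rr,z in((.015,.115),(.026,.061)): cv2.polylines(im,[hull(n,np.c_[.5542+rr*np.cos(th),-.0905+rr*np.sin(th),0*th+z],box,k)[1]],True,(0,255,0))
    cv2.imwrite(f'pics/o_{n}.png',im)
E
```

```text
(no output)
```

View pics/o_side.png

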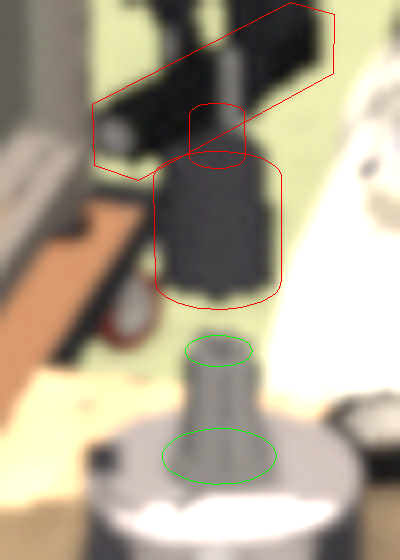

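View pics/o_top.png

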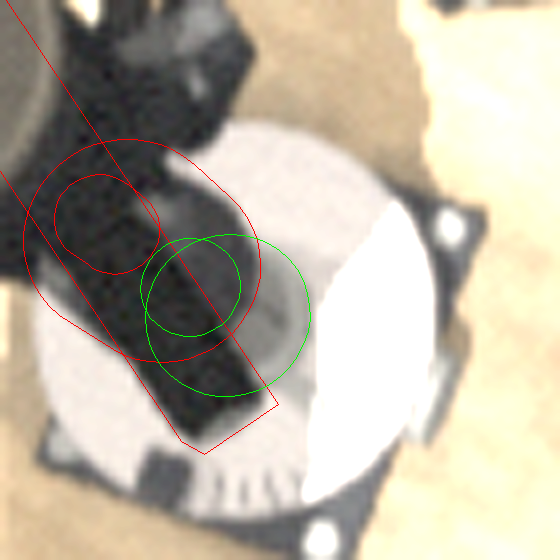

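Hub and stem are aligned in both views: in the side crop the hub centre is at 217 and the stem at about 220, and in the top view both are offset alike from the model. I lower it slowly.

carry_out(motion="1 0 0 10 0; 1 0 0 10 0; 1 0 0 8 0; 1 0 0 6 0; 1 0 0 5 0; 1 0 0 5 0; 1 0 0 4 0; 1 0 0 0 0")

```text
clock: 8.35
tcp_pos: [0.5545, -0.0913, 0.179]
orientation: [-2.996, -0.946, 0.001]
contact_force: [-0.1, -0.5, -0.7]
grip_width: 0.0224
```

carry_out(motion="1 0 0 6 0; 1 0 0 6 0; 1 0 0 5 0; 1 0 0 4 0; 1 0 0 4 0; 1 0 0 3 0; 1 0 0 2 0; 1 0 0 0 0")

```text
clock: 9.35
tcp_pos: [0.5548, -0.0912, 0.1493]
orientation: [-2.996, -0.946, -0.0]
contact_force: [1.1, -0.4, -2.4]
grip_width: 0.0228
```

```bash
python3 - <<'E'
from h import *
rel([.554,-.091,.138],None)
f=grab_frame('side'); crop(f,270,100,350,190,6,'pics/s8.png')
E
```

```text
tcp [ 0.5548 -0.0912  0.1493] psi 0.612 tilt 0.01 F [ 1.1 -0.4 -2.4] w 0.0228 t 9.35 q [ 0.21  0.4  -0.2   1.9   0.1   0.86 -1.  ]
shift tool mm [-0.5 -0.6 11.3] twist None
```

View pics/s8.png

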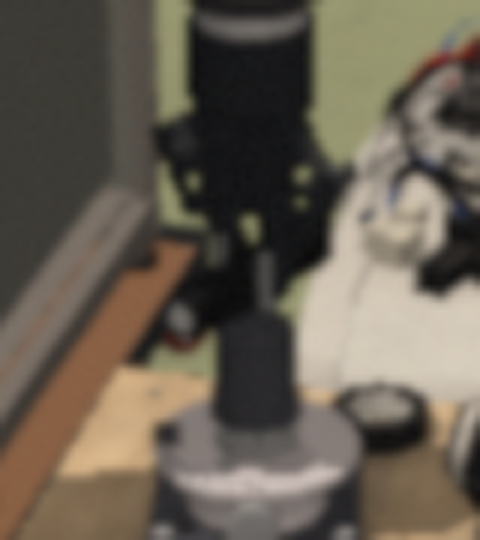

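carry_out(motion="1 0 0 1.5 0; 1 0 0 1.5 0; 1 0 0 1 0; 1 0 0 1 0; 1 0 0 1 0; 1 0 0 1 0; 1 0 0 0 0; 1 0 0 0 0")

```text
clock: 10.4
tcp_pos: [0.5549, -0.0911, 0.1424]
orientation: [-2.996, -0.946, -0.001]
contact_force: [1.9, 1.3, 0.0]
grip_width: 0.0225
```

carry_out(motion="1 0 0 0.5 0; 1 0 0 0.5 0; 1 0 0 0.5 0; 1 0 0 0.5 0; 1 0 0 0.5 0; 1 0 0 0.5 0; 1 0 0 0 0; 1 0 0 0 0")

```text
clock: 11.4
tcp_pos: [0.555, -0.0911, 0.14]
orientation: [2.996, 0.946, 0.001]
contact_force: [0.2, 2.1, 8.1]
grip_width: 0.0225
```

carry_out(motion="1 0 0 0.5 0; 1 0 0 0.5 0; 1 0 0 0.5 0; 1 0 0 0.5 0; 1 0 0 0 0; 1 0 0 0 0; 1 0 0 0 0; 1 0 0 0 0")

```text
clock: 12.4
tcp_pos: [0.5552, -0.0911, 0.1388]
orientation: [2.995, 0.946, 0.002]
contact_force: [-3.1, 2.9, 14.1]
grip_width: 0.0228
```

carry_out(motion="1 0 0 0.6 0; 1 0 0 0.6 0; 1 0 0 0.6 0; 1 0 0 0.6 0; 1 0 0 0 0; 1 0 0 0 0; 1 0 0 0 0; 1 0 0 0 0")

```text
clock: 13.4
tcp_pos: [0.5555, -0.091, 0.1387]
orientation: [2.995, 0.946, 0.003]
contact_force: [-9.3, 3.6, 32.3]
grip_width: 0.0224
```

```bash
python3 - <<'E'
from h import *
rel([.554,-.091,.138],None)
f=grab_frame('side'); n='side';box=(285,120,335,190);k=8;a,b,c,d=box
im=cv2.convertScaleAbs(cv2.resize(f[b:d,a:c],None,fx=k,fy=k,interpolation=cv2.INTER_CUBIC)[:,:,::-1].copy(),alpha=1.7)
cv2.imwrite('pics/s9r.png',im)
th=np.linspace(0,6.283,40)
for rr,z,col in((.026,.061,(0,255,0)),(.028,.062,(0,0,255)),(.028,.067,(255,0,0))): cv2.polylines(im,[hull(n,np.c_[.5545+rr*np.cos(th),-.0905+rr*np.sin(th),0*th+z],box,k)[1]],True,col)
cv2.imwrite('pics/s9.png',np.hstack([cv2.imread('pics/s9r.png'),im])[:600])
E
```

```text
tcp [ 0.5555 -0.091   0.1387] psi 0.612 tilt 0.12 F [-9.3  3.6 32.3] w 0.0224 t 13.4 q [ 0.21  0.41 -0.19  1.9   0.1   0.84 -1.  ]
shift tool mm [-1.2 -0.9  0.7] twist None
```

View pics/s9.png

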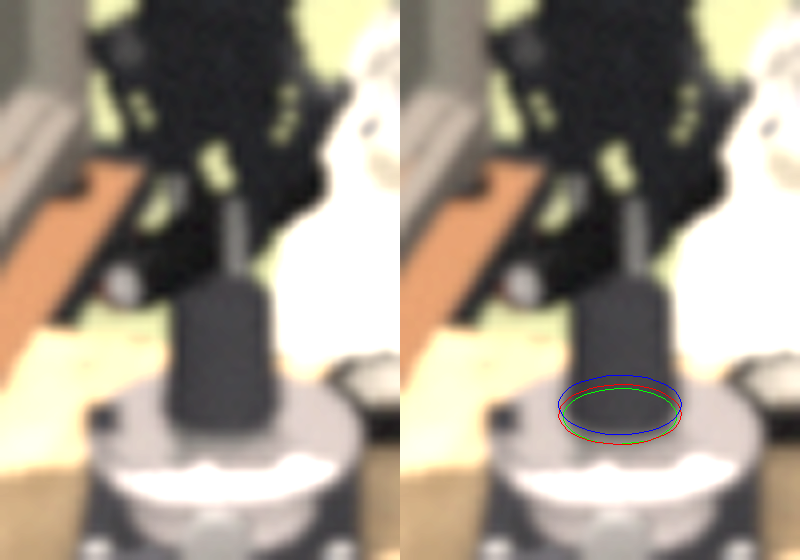

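```bash
python3 - <<'E'
from h import *
g=lambda a,b:(175+(a+.5)/8-.5,155+(b+.5)/8-.5)
b=[atz('top',*g(*p),.012)[:2] for p in((103,402),(362,498),(490,188))]
d=b[0]-b[1]; e=b[2]-b[1]; print(np.hypot(*d),np.hypot(*e),'yaw from y',np.arctan2(d[1],d[0])-np.pi/2,'from x',np.arctan2(e[1],e[0]), 'centre',(b[0]+b[2])/2)
t=cv2.imread('pics/top0.png'); box=(175,155,245,225);k=8
im=cv2.resize(t[155:225,175:245],None,fx=k,fy=k,interpolation=cv2.INTER_CUBIC)
C=np.array([.5543,-.0908]); 
def dr(yaw,r0,r1,z,w,col):
    c,s=np.cos(yaw),np.sin(yaw); L=np.array([[C[0]+c*a-s*b_,C[1]+s*a+c*b_,z] for a,b_ in((r0,-w),(r0,w),(r1,w),(r1,-w))])
    cv2.polylines(im,[hull('top',L,box,k)[1]],True,col)
dr(-2.40,.026,.0455,.058,.0035,(0,0,255)); dr(-2.30,.026,.0455,.058,.0035,(255,0,0)); dr(2.785,.047,.063,.062,.007,(0,255,0)); dr(2.74,.047,.063,.062,.007,(0,160,0))
cv2.imwrite('pics/t10.png',im)
E
```

```text
0.09097730611232817 0.11029513818209787 yaw from y -0.34958599273325164 from x -0.36214272817749626 centre [ 0.55534882 -0.09028139]
```

View pics/t10.png

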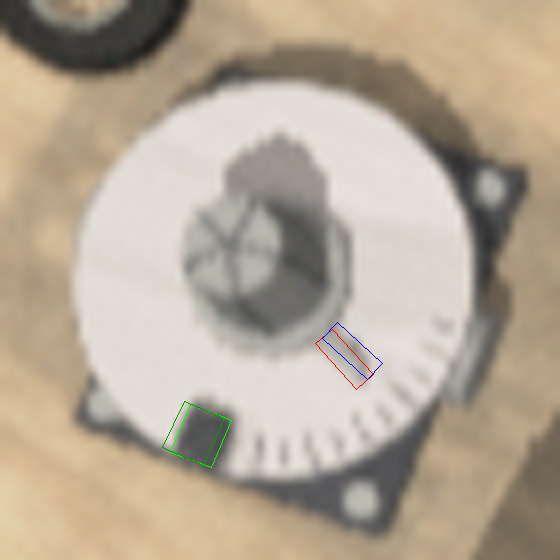

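carry_out(motion="1 0 0 -0.5 0; 1 0 0 -0.5 0; 1 0 0 -0.5 0; 1 0 0 0 0; 1 0 0 0 0.1; 1 0 0 0 0.1; 1 0 0 0 0.1; 1 0 0 0 0.1")

```text
clock: 14.45
tcp_pos: [0.5552, -0.0907, 0.1387]
orientation: [-3.124, -0.327, -0.002]
contact_force: [-4.9, 4.4, 21.5]
grip_width: 0.0226
```

carry_out(motion="1 0 0 0 0.1; 1 0 0 0 0.1; 1 0 0 0 0.1; 1 0 0 0 0.1; 1 0 0 0 0.1; 1 0 0 0 0.1; 1 0 0 0 0.1; 1 0 0 0 0")

```text
clock: 15.45
tcp_pos: [0.5553, -0.0901, 0.1387]
orientation: [-3.047, 0.76, -0.002]
contact_force: [-5.4, 5.7, 20.1]
grip_width: 0.0227
```

```bash
python3 - <<'E'
from h import *
rel([.554,-.091,.138],-.488)
for n,box in(('side',(285,120,345,190)),('top',(160,140,250,220))):
    f=grab_frame(n); crop(f,*box,7,f'pics/u_{n}.png')
E
```

```text
tcp [ 0.5553 -0.0901  0.1387] psi -0.489 tilt 0.11 F [-5.4  5.7 20.1] w 0.0227 t 15.45 q [ 0.01  0.4   0.05  1.92 -0.03  0.82 -1.98]
shift tool mm [-0.7  1.4  0.7] twist -0.001
```

View pics/u_side.png

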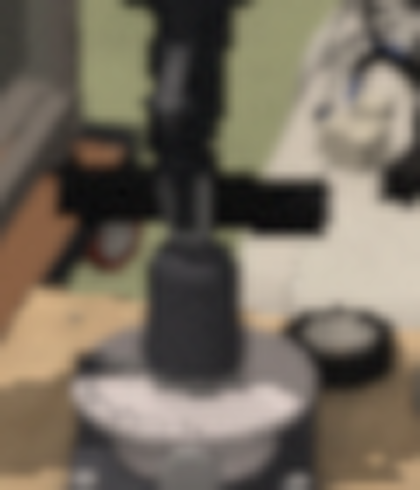

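View pics/u_top.png

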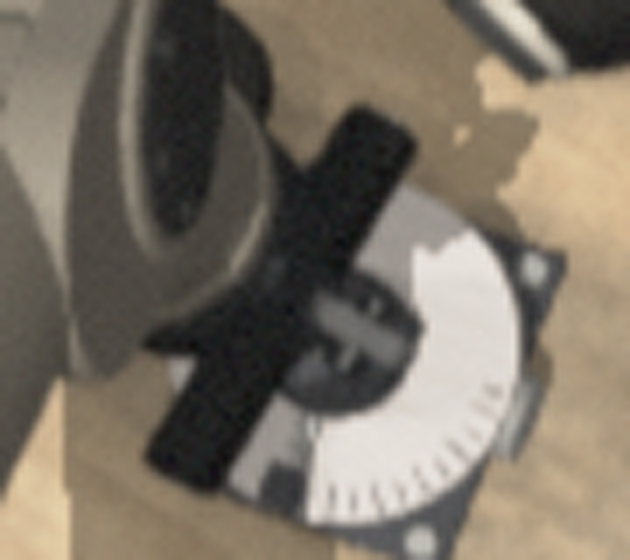

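```bash
python3 - <<'E'
from h import *
f=grab_frame('top'); c=f[180:220,185:235]; c=cv2.createCLAHE(2,(2,2)).apply(c.max(2))
crop(c,0,0,50,40,15,'pics/v.png')
E
```

```text
(no output)
```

View pics/v.png

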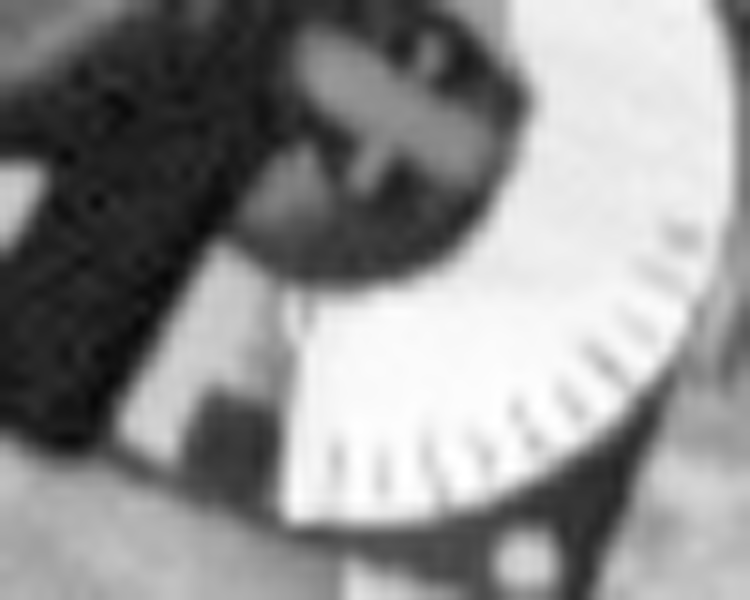

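```bash
python3 - <<'E'
from h import *
f=grab_frame('top'); box=(195,190,225,215);k=24;a,b,c,d=box
im=cv2.resize(f[b:d,a:c],None,fx=k,fy=k,interpolation=cv2.INTER_CUBIC)[:,:,::-1].copy(); cv2.imwrite('pics/w0.png',im)
C=np.array([.5543,-.0908]); off=None
def dr(yaw,r0,r1,z,w,col):
    cc,s=np.cos(yaw),np.sin(yaw); L=np.array([[C[0]+cc*p-s*q,C[1]+s*p+cc*q,z] for p,q in((r0,-w),(r0,w),(r1,w),(r1,-w))])
    cv2.polylines(im,[hull('top',L,box,k)[1]+np.array([24,0])],True,col)
dr(2.785,.047,.063,.062,.007,(0,255,0))
for s_,col in((0,(0,0,255)),(.1,(255,0,0))): dr(2.785+s_,.026,.0455,.058,.0035,col)
cv2.imwrite('pics/w.png',im)
E
```

```text
(no output)
```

View pics/w0.png

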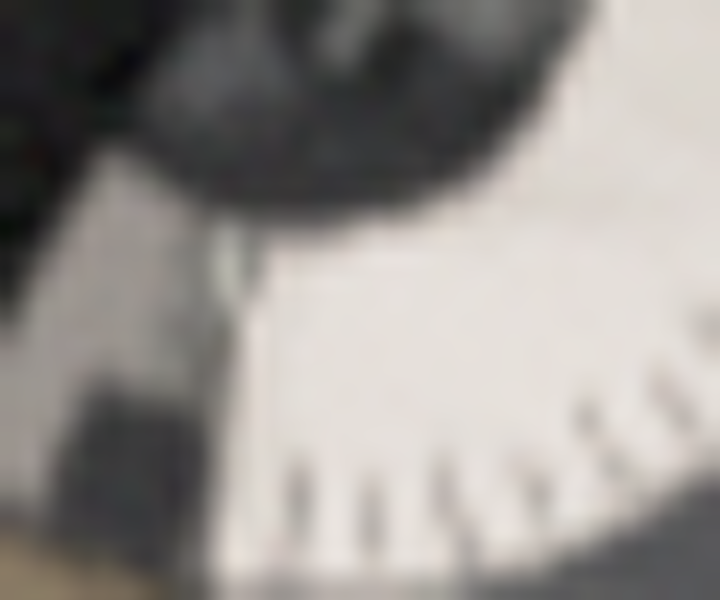

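View pics/w.png

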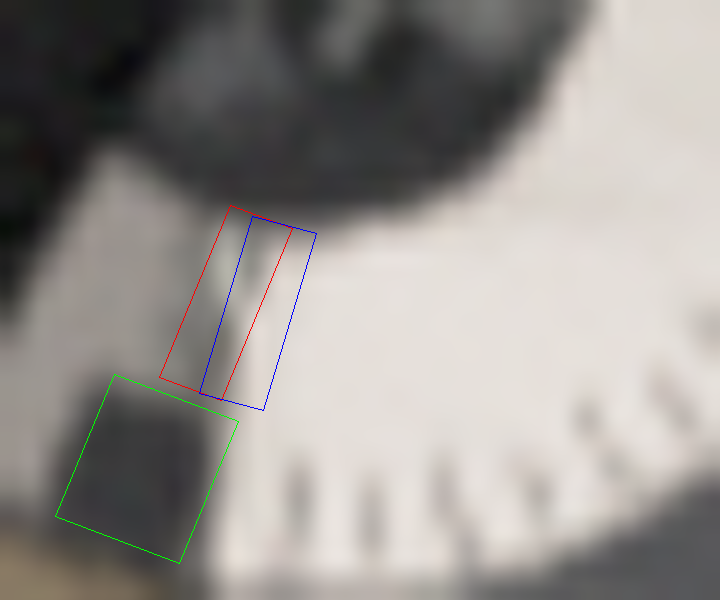

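The tip sits by the inner edge of the index block, so the angle is near 0. I unload the press before opening.

carry_out(motion="1 -0.4 -0.1 -0.5 0; 1 -0.4 -0.2 -0.5 0; 1 0 0 -0.5 0; 1 0 0 -0.5 0; 1 0 0 -0.2 0; 1 0 0 0 0; 1 0 0 0 0; 1 0 0 0 0")

```text
clock: 16.65
tcp_pos: [0.5549, -0.0899, 0.1388]
orientation: [-3.048, 0.758, -0.002]
contact_force: [2.5, 4.2, 3.5]
grip_width: 0.0224
```

carry_out(motion="0.6 0 0 0 0; 0.3 0 0 0 0; 0 0 0 0 0; 0 0 0 0 0; 0 0 0 0 0; 0 0 0 0 0; 0 0 0 0 0; 0 0 0 0 0")

```text
clock: 17.65
tcp_pos: [0.5541, -0.0906, 0.1386]
orientation: [-3.048, 0.759, -0.0]
contact_force: [-0.2, 0.4, -0.2]
grip_width: 0.0853
```

carry_out(motion="0 0 0 -15 0; 0 0 0 -30 0; 0 0 0 -30 0; 0 0 0 -30 0; 0 0 0 -20 0; 0 -10 40 0 0; 0 -10 40 0 0; 0 -10 40 0 0")

```text
clock: 18.65
tcp_pos: [0.4706, -0.1835, 0.2648]
orientation: [-3.048, 0.759, -0.002]
contact_force: [0.8, -0.8, 0.4]
grip_width: 0.0855
```

carry_out(motion="0 -10 40 0 0; 0 -10 40 0 0; 0 -10 40 0 0; 0 -10 40 0 0; 0 0 0 0 0; 0 0 0 0 0; 0 0 0 0 0; 0 0 0 0 0")

```text
clock: 19.65
tcp_pos: [0.3616, -0.3044, 0.2637]
orientation: [-3.049, 0.757, -0.0]
contact_force: [-0.1, 0.0, 0.9]
grip_width: 0.0853
```

```bash
python3 - <<'E'
from h import *
rel([.554,-.091,.138],-.488)
f=grab_frame('top'); cv2.imwrite('pics/top9.png',f[:,:,::-1]); crop(f,170,140,245,225,7,'pics/x_top.png')
g=grab_frame('side'); cv2.imwrite('pics/side9.png',g[:,:,::-1]); crop(g,280,120,350,195,7,'pics/x_side.png')
E
```

```text
tcp [ 0.3616 -0.3044  0.2637] psi -0.486 tilt 0.01 F [-0.1  0.   0.9] w 0.0853 t 19.65 q [ 0.34  0.1   0.25  2.   -0.03  1.05 -1.46]
shift tool mm [  70.3 -278.6  125.7] twist 0.002
```

View pics/x_top.png

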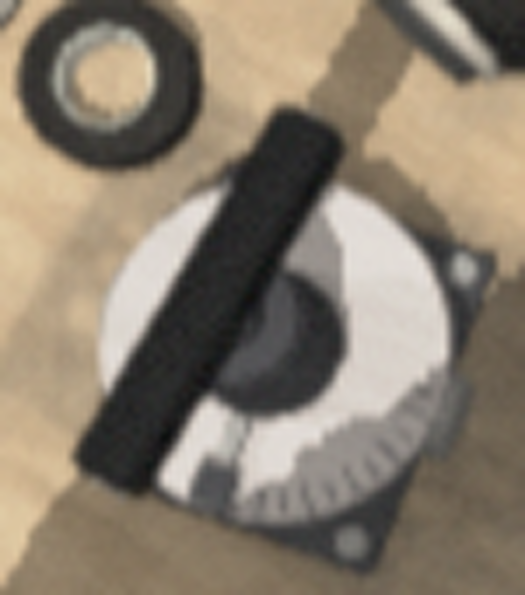

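View pics/x_side.png

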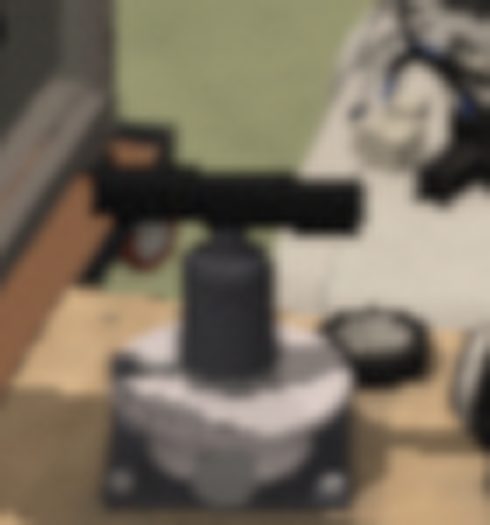

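```bash
python3 - <<'E'
from h import *
f=cv2.imread('pics/top9.png')[:,:,::-1]; crop(f,192,192,217,214,26,'pics/y.png')
g=cv2.imread('pics/side9.png')[:,:,::-1]
G=g.copy(); box=(285,140,340,178)
T=f.copy(); T[203:,:]=200; T[:,228:]=200
# fit bar: vertical position from side, at several z0
T[140:152,160:200]=200
for z in(.057,.061,.064,.067,.070):
    print(z,fitsil([('top',T,(178,150,228,215)),('side',G,box)],[.5543,-.0908,-.49,.975],z0=z,free=3,name='z' if z==.061 else None,thr=85))
E
```

```text
0.057 (array([ 0.55707046, -0.08842759, -0.48758556,  0.975     ]), np.float64(0.33382077730905124))
0.061 (array([ 0.55633889, -0.08877148, -0.51892697,  0.975     ]), np.float64(0.3097116807706584))
0.064 (array([ 0.55502291, -0.09098221, -0.47062508,  0.975     ]), np.float64(0.3023338978945108))
0.067 (array([ 0.55430768, -0.09288769, -0.47582611,  0.975     ]), np.float64(0.30629350954502815))
0.07 (array([ 0.55368073, -0.09341065, -0.47205383,  0.975     ]), np.float64(0.31396536399465175))
```

View pics/y.png

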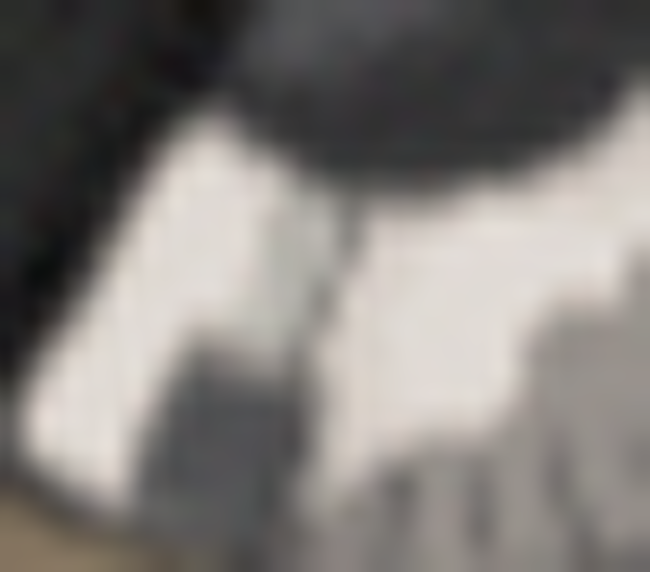

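View pics/z_side.png

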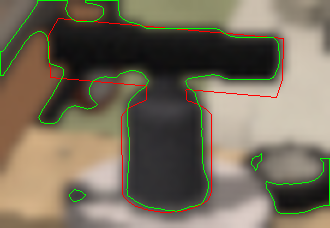

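View pics/z_top.png

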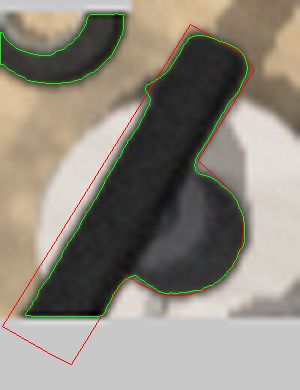

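```bash
python3 - <<'E'
from h import *
w=atz('top',201.8,205.4,.058)[:2]-[.5546,-.0899]; print('stem est',np.arctan2(w[1],w[0])-2.785,np.hypot(*w))
print(r.hand_in())
E
```

```text
stem est 0.03392584489227213 0.04444272867453568
the job is handed in; nothing more can be done
None
```

I set the 140 mm handle on the stem, pressed it home and turned the valve about 1.1 rad clockwise until the pointer faced the index block. I then let go, backed the gripper away and handed the job in at about 19.7 s, well under the 51 s limit. The hand-in gives no verdict.

- **Pressed home:** The push rose to 32 N with no further movement, so the handle had reached a hard stop. The tool's height there puts the handle's underside within about 1 mm of the collar. The picture-based height fit was weaker: its best match was about 3 mm above the collar, but it was disturbed by the background, so I relied on the force and tool height.
- **Pointer:** In the last top picture the pointer tip lies in front of the block. I measured the stem at about +0.03 rad, within the 0.1 rad allowed.
- **Handle seat:** The fits put the handle within about 1–3 mm of the stem's axis, and it looked upright in both views. I did not measure the tilt separately.
- **Release:** The gripper was open and clear of everything, with about 0 N on the tool. The tape roll showed no movement in the last crops. I did not check the contactor and mouse again, but no touch on either was noticed.

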